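Walk the sharpening stone to its stop bar

ROBOT

A 6-joint arm with a two-finger parallel gripper is mounted at the origin on the work surface. World frame = base frame: x ahead of the robot, y to its left, z up, the work surface at z = 0. Lengths are in m, angles in rad, forces in N, time in s.
With the tool pointing down it reaches from about 0.35 to 0.85 m from the base axis. Payload 8.1 kg.
Tool frame: the origin (TCP) lies at the very end of the fingers, on their centre line; the grasp point (between the pads) lies 19 mm behind it; z points along the fingers, y is the line along which they close (so a half turn about z gives the same grasp; the last joint's range is limited). The gripper opens to 93 mm and grips with 3 to 60 N. Pads are 15 mm wide; open, the fingers measure 128 mm over their backs; the gripper's body (75 mm by 188 mm) begins 65 mm behind the grasp point.
Start: joints at [-1.357, 0.13, 1.488, -0, 1.523, -0.085], TCP at [0.177, -0.573, 0.219] pointing down, gripper open.
Joint ranges: [-2.96, 2.96], [-0.89, 2.26], [0.02, 2.5], [-1.34, 4.48], [0, 2.73], [-2.66, 2.66]. Speed limits (rad/s): [2.39, 2.39, 2.79, 3.14, 3.14, 3.14].

INTERFACE

Orientations are given as a rotation vector (axis times angle).
In Python, from plant import robot, optics gives the robot as it stands. The module is installed in compiled form; this text tells all that it offers.
- The arm moves only by the tool servo_tool, never from a script. Its argument "targets" is a list of rows, each a list of 5 numbers: the opening, from 0 (shut) to 1 (fully open), then the shift along the world's x, y, z in mm, then the turn about the world's z in degrees. A call has 1 to 20 rows; each row shifts and turns the commanded pose from where the row before left it; what a row does not reach is not made up. A row lasts 1/12 s, in which the tool goes at most 41.7 mm and 7.16 degrees, less where a joint would pass 70% of its speed; a pose out of reach is approached as far as the arm can. A call with a gripper value outside its range is refused whole. The fingers move at their own pace and stop on an object; "newtons" is the grip in N (left out, the last holds). Time passes only in rows, so rows that do not move let the fingers close. It gives the time, the measured TCP pose, the force, the opening and the grip force at its end, in the units of the state.
- robot.observe(): the state, without advancing time (a new reading comes with each control period).
- optics.capture(name): name is "scene" or "top" or "wrist"; returns a dict with "frame" (384x512x3 uint8, blue, green, red), "depth" (384x512 float32, m along the optical axis (not along the pixel's ray), 0 where there is no reading), "mtx" (3x3 intrinsics, pixels), "rvec" (rotation vector, rad) and "tvec" (3), from world to camera coordinates, as OpenCV has them; the wrist camera has in their place "T_tool_cam" (4x4, takes a point from camera to tool coordinates, whose origin is the TCP and whose axes are the flange's). Camera axes: x right, y down, z forward; pixel columns grow to the right and rows downward; lengths in m; the calibration is good to about 2 mm. A picture is of the moment at which its call begins: read the wrist's pose just before it.
- robot.finish_job(): hands the job in; it is judged then, once.
The state is a dict: "t": time; "joints": joint angles; "joint_velocities": joint speeds; "tau": joint torques, N m; "eef_pos": TCP position; "tool_rot": TCP orientation; "force": force on the tool from outside, world axes, zero at the start; "ft_torque": the same for the moment, N m; "width": finger opening in m; "grip_force": force on a finger pad.
Only numpy, scipy, OpenCV 4.12 (cv2) and the standard library are available. Lean on these libraries where they do the work, as an engineer would, in place of code of your own. Each camera call takes 0.05 s, during which the arm holds its last target. There are 200 camera calls.

TASK

The long sharpening stone is too heavy to carry, so walk it end over end to the sharpening station: tip it up until it stands on the end nearer the station, tip it on over until it lies there upside down, then stand it up on its other end and lay it down again the right way up. Always keep one end down on the worktop and lower it under control, never letting it topple. Finish by pushing it flat on the worktop with its long side flush against the steel stop bar, no part of it sticking out past the bar's ends, and leave the knife, mug and jar where they are.

Things in the scene. Friction and masses are not known exactly. Their poses are not given: they have to be found in the camera images.
- stone: Two-layer sharpening stone, 170 mm long (its y), 50 mm wide (its x), 40 mm thick (its z), about 0.75 kg; grey layer below, off-white layer (16 mm) on top. Origin at the centre of the grey face, z towards the off-white face. Starts lying on the grey face, long axis roughly along world y, on the left or right. Stands stably on either end when let go upright; a push of 5 to 12 N slides it.
- stone_mid (a point): Centre of the stone's volume (20 mm above its origin along its z).
- stone_end_a (a point): Centre of the stone's end face at its own +y.
- stone_end_b (a point): Centre of the stone's end face at its own -y.
- station: Sharpening station, fixed, at the other hand (left or right) from the stone. Dark rubber liner 110 mm (its x) by 240 mm (its y), paper-thin, level with the worktop. Origin at the liner's centre on the worktop; +x points away from the robot, y along the stop bar.
- stop_face (a point): Foot of the middle of the stop bar's face towards the robot, 55 mm along the station's +x from its origin. The fixed steel bar is 240 mm long (along the station's y), 25 mm high, and reaches 20 mm beyond the face. A flush stone has its centre line 25 mm in front of this face.
- knife: Bystander: kitchen knife lying flat beyond the work, about 300 mm long along its y, 18 mm high. Origin under its middle.
- mug: Bystander: white mug, 80 mm across, 90 mm high. Origin at the centre of its underside.
- jar: Bystander: glass jar with a steel cap, 70 mm across, 100 mm high. Origin at the centre of its underside.
Mind the look-alikes: they are no part of the job. What is shaped like the stone but black, green or red is not meant.

How it is judged:
By the outcome, as a careful person would: the job done as asked, in the order asked, and still so for the second after the job is handed in, with the robot touching nothing.
It also fails if it takes over 72 s, if anything falls off the work surface, if the arm or the gripper's body presses on something with over 40 N, if the wrist force passes 120 N, or if a joint passes its speed limit or range.

## Working session

There is one attempt and no reset: what is moved stays moved. The work goes in short steps, Python scripts to look and compute and a tool call to move; the robot and the scene stay as the last step left them, time stands still between calls to the robot, and variables do not carry over. Pictures are saved under pics/ and viewed, at most 10 in all, crops included, and the job is handed in when it is done.

Besides the shell and the picture viewer there is one more tool, called after ">>>" as name([rows], argument=value, ...), one row to a line, values as JSON. servo_tool: Moves the arm, as the interface text tells. Its arguments: {"type":"object","properties":{"targets":{"type":"array","items":{"type":"array","items":{"type":"number"}}},"newtons":{"type":"number"}},"required":["targets"]}

```bash
mkdir -p pics; cat > h.py <<'E'
import numpy as np, cv2
from plant import robot, optics
def cloud(c):
    K=c["mtx"]; d=c["depth"]; v,u=np.mgrid[:d.shape[0],:d.shape[1]]
    P=np.stack([(u-K[0,2])/K[0,0]*d,(v-K[1,2])/K[1,1]*d,d],-1)
    R=cv2.Rodrigues(np.array(c["rvec"],float))[0]
    W=(P-np.array(c["tvec"]).ravel())@R
    W[d==0]=np.nan
    return W
E
python3 - <<'E'
from h import *
for n in("top","scene"):
    c=optics.capture(n); cv2.imwrite(f"pics/{n}0.png",c["frame"]); np.save(n+"0.npy",cloud(c)); R=cv2.Rodrigues(np.array(c["rvec"],float))[0]; print(n,-R.T@np.ravel(c["tvec"]),c["mtx"][0,0])
    W=cloud(c); print(W[192,256],W[20,20],W[-20,-20])
print(robot.observe())
E
```

```text
top [0.31745772 0.05147656 1.24079765] 439.5082471632681
[0.52358857 0.08084556 0.00108528] [ 1.53673367  1.26234968 -0.74056216] [ 0.05234452 -0.53518728  0.00301757]
scene [1.02466763 0.72651836 1.17751467] 487.44421872392047
[ 0.54098242  0.02301309 -0.00096284] [ 0.72091618 -1.99116718 -0.45288419] [0.38741417 0.76362046 0.00197673]
{'t': 0.1, 'joints': array([-1.35739963e+00,  1.31085770e-01,  1.48915854e+00, -2.20003693e-05,
        1.52301564e+00, -8.53766924e-02]), 'joint_velocities': array([ 8.40356087e-05, -2.62158910e-03, -2.29379663e-03,  7.08927951e-04,
       -1.31924694e-03, -1.35568472e-03]), 'tau': array([ 6.30303784e-04, -5.61339962e+01, -4.93096054e+01,  7.72463134e-02,
        2.91420036e-02, -5.93741402e-05]), 'eef_pos': array([ 0.17652608, -0.57290506,  0.21769878]), 'tool_rot': array([-3.10495908e+00, -4.67322752e-01,  2.01867086e-04]), 'force': array([-0.98650537, -0.56109624, -0.41224366]), 'ft_torque': array([-0.00549834, -0.01675497,  0.01125068]), 'grip_force': 0.0, 'width': 0.09287852573900535}
```

View pics/top0.png

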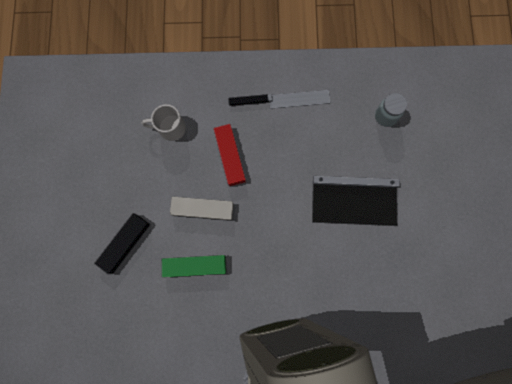

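View pics/scene0.png

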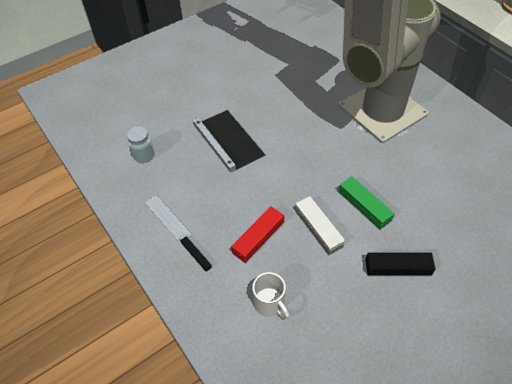

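The top view shows the off-white stone at (202,208), the station liner at (355,203) and its bar at (357,181). The red look-alike's near end is at (237,183), green is at (194,266), the mug (168,122), the jar (393,108) and the knife (280,99). Next I measure the poses.

```bash
python3 - <<'E'
from h import *
W=np.load("top0.npy"); im=cv2.imread("pics/top0.png").astype(int); hsv=cv2.cvtColor(im.astype(np.uint8),cv2.COLOR_BGR2HSV)
def rect(m,name):
    m=m.astype(np.uint8); n,l,s,_=cv2.connectedComponentsWithStats(m)
    k=1+np.argmax(s[1:,4]); P=W[l==k]; P=P[~np.isnan(P[:,0])]
    r=cv2.minAreaRect((P[:,:2]*1000).astype(np.float32)); print(name,len(P),[np.round(x,1) for x in r],"z",np.round(np.percentile(P[:,2],[5,50,95]),4)); print(np.round(cv2.boxPoints(r),0).tolist())
yy,xx=np.mgrid[:384,:512]
def win(a,b,c,d): return (xx>=a)&(xx<b)&(yy>=c)&(yy<d)
z=W[...,2]
rect(win(155,250,187,230)&(z>.033)&(hsv[...,2]>120)&(hsv[...,1]<90),"stone")
rect(win(200,260,115,195)&(z>.02)&(hsv[...,1]>150),"red")
rect(win(150,240,245,285)&(z>.02)&(hsv[...,1]>120),"green")
rect(win(80,160,205,280)&(z>.02),"black")
rect(win(300,410,165,195)&(z>.015),"bar")
rect(win(300,410,180,235)&(abs(z)<.01)&(hsv[...,2]<45),"liner")
rect(win(370,415,85,135)&(z>.03),"jar")
rect(win(140,195,95,150)&(z>.03),"mug")
rect(win(220,340,85,112)&(z>.006),"knife")
W2=np.load("scene0.npy");W=W2;z=W[...,2]; hs=cv2.cvtColor(cv2.imread("pics/scene0.png"),cv2.COLOR_BGR2HSV)
rect(win(285,350,190,255)&(z>.034)&(hs[...,2]>120),"stone scene")
rect(win(185,240,110,175)&(z>.015),"bar scene")
E
```

```text
stone 1068 [array([477. , 233.6]), array([169.5,  48.9]), np.float64(84.4)] z [0.0364 0.0402 0.044 ]
[[444.0, 152.0], [493.0, 147.0], [509.0, 316.0], [461.0, 320.0]]
red 1009 [array([628.8, 154.7]), array([170.1,  48.2]), np.float64(14.3)] z [0.036  0.04   0.0438]
[[540.0, 157.0], [552.0, 110.0], [717.0, 152.0], [705.0, 199.0]]
green 1121 [array([318.8, 252.3]), array([ 47.9, 168.7]), np.float64(2.3)] z [0.0365 0.0403 0.044 ]
[[291.0, 336.0], [298.0, 167.0], [346.0, 169.0], [339.0, 338.0]]
black 1274 [array([383.8, 451.8]), array([ 52.3, 170.3]), np.float64(53.7)] z [0.0291 0.0399 0.0439]
[[300.0, 481.0], [437.0, 380.0], [468.0, 422.0], [331.0, 523.0]]
bar 647 [array([ 547., -200.]), array([238.3,  21.2]), np.float64(86.5)] z [0.0196 0.0247 0.0293]
[[529.0, -318.0], [550.0, -320.0], [565.0, -82.0], [544.0, -80.0]]
liner 3190 [array([ 483.5, -198.1]), array([236.6, 109.8]), np.float64(86.6)] z [-0.0028  0.0012  0.0052]
[[422.0, -313.0], [531.0, -319.0], [545.0, -83.0], [436.0, -77.0]]
jar 674 [array([ 742.3, -302.5]), array([66.1, 67. ]), np.float64(26.2)] z [0.0405 0.0973 0.1025]
[[698.0, -287.0], [727.0, -347.0], [787.0, -318.0], [757.0, -258.0]]
mug 604 [array([726.2, 338.2]), array([106.4,  78.5]), np.float64(61.4)] z [0.0347 0.0682 0.0915]
[[666.0, 310.0], [735.0, 273.0], [786.0, 366.0], [717.0, 404.0]]
knife 364 [array([798.8,  90.9]), array([ 25.4, 137.3]), np.float64(4.7)] z [0.0073 0.0172 0.0212]
[[780.0, 158.0], [792.0, 21.0], [817.0, 24.0], [806.0, 160.0]]
stone scene 971 [array([475.3, 232. ]), array([172.4,  52.1]), np.float64(84.6)] z [0.036  0.0397 0.0433]
[[441.0, 149.0], [493.0, 144.0], [509.0, 315.0], [458.0, 320.0]]
bar scene 428 [array([ 545.2, -198.9]), array([244. ,  23.7]), np.float64(86.4)] z [0.017  0.0241 0.0287]
[[526.0, -320.0], [549.0, -321.0], [565.0, -78.0], [541.0, -76.0]]
```

>>> servo_tool([
  [1, 30, 10, 0, 3.4],
  [1, 30, 10, 0, 3.4],
  [1, 30, 10, 0, 3.4],
  [1, 30, 10, 0, 3.4],
  [1, 30, 10, 0, 3.4],
  [1, 30, 10, 0, 3.4],
  [1, 30, 10, 0, 3.4],
  [1, 30, 10, 0, 3.4],
  [1, 30, 10, 0, 3.4],
  [1, 30, 10, 0, 3.4],
], newtons=12)

```text
t: 0.93
eef_pos: [0.4779, -0.4724, 0.218]
tool_rot: [-2.831, -1.359, 0.0]
force: [0.2, -0.4, -0.2]
width: 0.0931
grip_force: 0.0
```

>>> servo_tool([
  [1, 0.3, 38.5, 0, 1.67],
  [1, 0.3, 38.5, 0, 1.67],
  [1, 0.3, 38.5, 0, 1.67],
  [1, 0.3, 38.5, 0, 1.67],
  [1, 0.3, 38.5, 0, 1.67],
  [1, 0.3, 38.5, 0, 1.67],
  [1, 0.3, 38.5, 0, 1.67],
  [1, 0.3, 38.5, 0, 1.67],
  [1, 0.3, 38.5, 0, 1.67],
  [1, 0.3, 38.5, 0, 1.67],
  [1, 0.3, 38.5, 0, 1.67],
  [1, 0.3, 38.5, 0, 1.67],
  [1, 0.3, 38.5, 0, 1.67],
  [1, 0.3, 38.5, 0, 1.67],
  [1, 0.3, 38.5, 0, 1.67],
  [1, 0.3, 38.5, 0, 1.67],
  [1, 0.3, 38.5, 0, 1.67],
  [1, 0.3, 38.5, 0, 1.67],
  [1, 0.3, 38.5, 0, 1.67],
  [1, 0.3, 38.5, 0, 1.67],
])

```text
t: 2.6
eef_pos: [0.482, 0.2985, 0.2182]
tool_rot: [-2.323, -2.115, 0.001]
force: [1.1, -0.2, -0.3]
width: 0.0929
grip_force: 0.0
```

>>> servo_tool([
  [1, 0, 0, -20, 0],
  [1, 0, 0, -20, 0],
  [1, 0, 0, -20, 0],
  [1, 0, 0, -20, 0],
  [1, 0, 0, -20, 0],
  [1, 0, 0, -20, 0],
  [1, 0, 0, -20, 0],
  [1, 0, 0, -20, 0],
  [1, 0, 0, -20, 0],
  [1, 0, 0, -16, 0],
  [1, 0, 0, -10, 0],
  [1, 0, 0, -5, 0],
  [1, 0, 0, 0, 0],
])

```text
t: 3.68
eef_pos: [0.4817, 0.2961, 0.0064]
tool_rot: [-2.325, -2.112, 0.004]
force: [-0.4, -0.2, 0.2]
width: 0.093
grip_force: 0.0
```

>>> servo_tool([
  [0.3, 0, 0, 0, 0],
  [0.3, 0, 0, 0, 0],
  [0.3, 0, 0, 0, 0],
  [0.3, 0, 0, 0, 0],
  [0.3, 0, 0, 0, 0],
  [0.3, 0, 0, 0, 0],
  [0.3, 0, 0, 0, 0],
  [0.3, 0, 0, 0, 0],
], newtons=14)

```text
t: 4.35
eef_pos: [0.4829, 0.2967, 0.0079]
tool_rot: [2.325, 2.113, 0.001]
force: [0.2, 0.1, 1.0]
width: 0.05
grip_force: 14.0
```

```bash
cat > arc.py <<'E'
# arc.py a t part n phi0 phi1 : rows for rotating about pivot; part 1 lift, 2 lower; ux=dx/dy
import sys, numpy as np
a,t=map(float,sys.argv[1:3]); part=int(sys.argv[3]); n=int(sys.argv[4]); p=np.radians(np.linspace(float(sys.argv[5]),float(sys.argv[6]),n+1))
ux=0.0955
if part==1: d=a*np.cos(p)-t*np.sin(p); z=a*np.sin(p)+t*np.cos(p)
else: d=t*np.cos(p)-a*np.sin(p); z=a*np.cos(p)+t*np.sin(p)
P=np.c_[d*ux,d*.9954,z]; print(np.diff(np.round(P-P[0],1),axis=0).round(1).tolist(), np.round(P[-1]-P[0],1))
E
python3 arc.py 150 26 1 40 0 90
```

```text
[[-0.1, -1.1, 5.9], [-0.1, -1.4, 5.8], [-0.2, -1.6, 5.8], [-0.2, -1.8, 5.6], [-0.2, -2.0, 5.7], [-0.2, -2.3, 5.5], [-0.2, -2.4, 5.4], [-0.3, -2.7, 5.4], [-0.2, -2.9, 5.2], [-0.3, -3.1, 5.1], [-0.4, -3.3, 5.0], [-0.3, -3.4, 4.9], [-0.3, -3.7, 4.7], [-0.4, -3.8, 4.5], [-0.4, -4.0, 4.5], [-0.4, -4.2, 4.2], [-0.4, -4.4, 4.1], [-0.4, -4.5, 3.9], [-0.5, -4.6, 3.7], [-0.5, -4.8, 3.6], [-0.4, -5.0, 3.3], [-0.5, -5.0, 3.1], [-0.5, -5.2, 3.0], [-0.5, -5.3, 2.7], [-0.5, -5.4, 2.6], [-0.6, -5.5, 2.3], [-0.5, -5.5, 2.1], [-0.5, -5.7, 1.9], [-0.6, -5.7, 1.6], [-0.5, -5.8, 1.4], [-0.6, -5.8, 1.2], [-0.6, -5.9, 1.0], [-0.5, -5.9, 0.7], [-0.6, -5.9, 0.5], [-0.6, -6.0, 0.3], [-0.5, -5.9, 0.0], [-0.6, -6.0, -0.2], [-0.6, -5.9, -0.4], [-0.5, -5.9, -0.7], [-0.6, -5.9, -0.9]] [ -16.8 -175.2  124. ]
```

>>> servo_tool([
  [0.3, -0.1, -1.1, 5.9, 0],
  [0.3, -0.1, -1.4, 5.8, 0],
  [0.3, -0.2, -1.6, 5.8, 0],
  [0.3, -0.2, -1.8, 5.6, 0],
  [0.3, -0.2, -2.0, 5.7, 0],
  [0.3, -0.2, -2.3, 5.5, 0],
  [0.3, -0.2, -2.4, 5.4, 0],
  [0.3, -0.3, -2.7, 5.4, 0],
  [0.3, -0.2, -2.9, 5.2, 0],
  [0.3, -0.3, -3.1, 5.1, 0],
])

```text
t: 5.18
eef_pos: [0.4805, 0.2751, 0.0636]
tool_rot: [-2.325, -2.113, -0.0]
force: [-0.7, 0.5, -3.9]
width: 0.05
grip_force: 14.0
```

```bash
python3 - <<'E'
from h import *
c=optics.capture("scene"); cv2.imwrite("pics/s1.png",cv2.resize(c["frame"][130:330,150:450],None,fx=2,fy=2)); s=robot.observe(); print(s["eef_pos"],s["force"],s["ft_torque"],s["grip_force"])
E
```

```text
[0.48115659 0.27484615 0.06464874] [-0.38568086  0.13432726 -4.23219542] [ 0.08377183  0.09885446 -0.03037001] 14.000267833471298
```

View pics/s1.png

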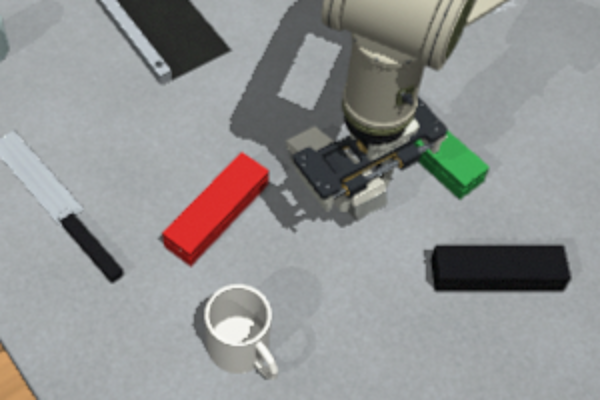

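The stone is hinging in the pads. Its far end is raised at about (365,195), its near end is still down at (310,145), and the tool carries about half the weight. I continue the arc.

>>> servo_tool([
  [0.3, -0.4, -3.3, 5.0, 0],
  [0.3, -0.3, -3.4, 4.9, 0],
  [0.3, -0.3, -3.7, 4.7, 0],
  [0.3, -0.4, -3.8, 4.5, 0],
  [0.3, -0.4, -4.0, 4.5, 0],
  [0.3, -0.4, -4.2, 4.2, 0],
  [0.3, -0.4, -4.4, 4.1, 0],
  [0.3, -0.4, -4.5, 3.9, 0],
  [0.3, -0.5, -4.6, 3.7, 0],
  [0.3, -0.5, -4.8, 3.6, 0],
  [0.3, -0.4, -5.0, 3.3, 0],
  [0.3, -0.5, -5.0, 3.1, 0],
])

```text
t: 6.23
eef_pos: [0.4758, 0.2242, 0.113]
tool_rot: [-2.325, -2.113, -0.001]
force: [0.7, 1.6, -3.5]
width: 0.05
grip_force: 14.0
```

>>> servo_tool([
  [0.3, -0.5, -5.2, 3.0, 0],
  [0.3, -0.5, -5.3, 2.7, 0],
  [0.3, -0.5, -5.4, 2.6, 0],
  [0.3, -0.6, -5.5, 2.3, 0],
  [0.3, -0.5, -5.5, 2.1, 0],
  [0.3, -0.5, -5.7, 1.9, 0],
  [0.3, -0.6, -5.7, 1.6, 0],
  [0.3, -0.5, -5.8, 1.4, 0],
  [0.3, -0.6, -5.8, 1.2, 0],
  [0.3, -0.6, -5.9, 1.0, 0],
])

```text
t: 7.07
eef_pos: [0.4705, 0.1683, 0.1327]
tool_rot: [2.325, 2.113, 0.001]
force: [1.2, 2.3, -0.3]
width: 0.0494
grip_force: 14.0
```

```bash
cat > look.py <<'E'
from h import *
import sys
s=robot.observe(); print(s["t"],s["eef_pos"].round(4),s["force"].round(1),s["grip_force"],s["width"])
for n in("scene","top"):
    c=optics.capture(n); cv2.imwrite(f"pics/{sys.argv[1]}_{n}.png",c["frame"]); np.save(f"{sys.argv[1]}_{n}.npy",cloud(c))
if len(sys.argv)>2:
    u,v=map(int,sys.argv[2].split(",")); im=cv2.imread(f"pics/{sys.argv[1]}_scene.png")[v:v+150,u:u+200]; cv2.imwrite(f"pics/{sys.argv[1]}_c.png",cv2.resize(im,None,fx=3,fy=3))
E
python3 look.py b 200,110
```

```text
7.0667 [0.4705 0.1683 0.1327] [ 1.2  2.3 -0.3] 14.000274986028671 0.049449514050724
```

View pics/b_c.png

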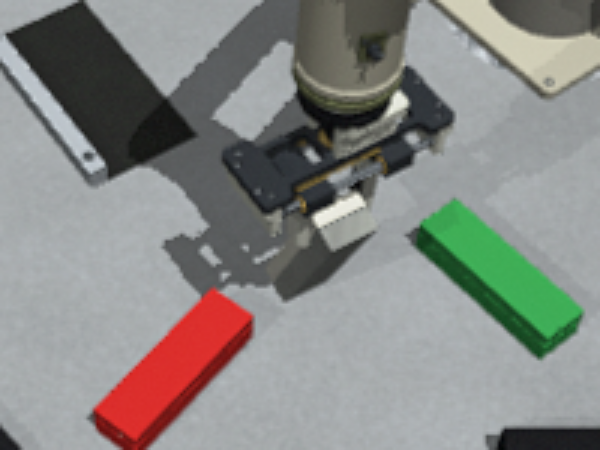

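The grey face shows at about (320,265) and the stone leans at roughly 70°, bottom end on the table at (290,290), clear of red. I finish the last 18° slowly.

>>> servo_tool([
  [0.3, -0.5, -5.9, 0.7, 0],
  [0.3, -0.6, -5.9, 0.5, 0],
  [0.3, -0.6, -6.0, 0.3, 0],
  [0.3, -0.5, -5.9, 0.0, 0],
  [0.3, -0.6, -6.0, -0.2, 0],
  [0.3, -0.6, -5.9, -0.4, 0],
  [0.3, -0.3, -3.0, -0.4, 0],
  [0.3, 0, 0, 0, 0],
  [0.3, 0, 0, 0, 0],
])

```text
t: 7.92
eef_pos: [0.4668, 0.1294, 0.1331]
tool_rot: [2.325, 2.111, -0.001]
force: [0.1, -2.4, 5.5]
width: 0.05
grip_force: 14.0
```

```bash
python3 look.py c; cat > tilt.py <<'E'
from h import *
import sys
W=np.load(sys.argv[1]+"_scene.npy").reshape(-1,3); cy,cx=float(sys.argv[2]),float(sys.argv[3])
# grey face seen from +y: points between z .01 and .1 near stone
m=(abs(W[:,0]-cx)<.03)&(abs(W[:,1]-cy)<.05)&(W[:,2]>.015)&(W[:,2]<.10); P=W[m]
for lo in np.arange(.015,.1,.017):
    Q=P[(P[:,2]>=lo)&(P[:,2]<lo+.017)]
    if len(Q): print(round(lo,3),len(Q),"x",Q[:,0].min().round(4),Q[:,0].max().round(4),"y med",np.median(Q[:,1]).round(4))
c=P.mean(0); n=np.linalg.svd(P-c)[2][2]; n*=np.sign(n[1]); print("normal",n.round(3),"tilt deg",np.degrees(np.arcsin(n[2])).round(1),"yaw",np.degrees(np.arctan2(-n[0],n[1])).round(1),c.round(4))
E
python3 tilt.py c .14 .468
```

```text
7.9167 [0.4668 0.1294 0.1331] [ 0.1 -2.4  5.5] 14.000580310821533 0.04999336520114883
0.015 62 x 0.4429 0.4927 y med 0.1488
0.032 62 x 0.4425 0.4928 y med 0.1508
0.049 70 x 0.4445 0.4929 y med 0.1525
0.066 69 x 0.444 0.4922 y med 0.1546
0.083 70 x 0.4433 0.4935 y med 0.1563
normal [ 0.619  0.776 -0.122] tilt deg -7.0 yaw -38.6 [0.4773 0.1453 0.0587]
```

>>> servo_tool([
  [0.3, -0.4, -3, -0.3, 0],
  [0.3, -0.3, -3, -0.3, 0],
  [0.3, -0.3, -3, -0.3, 0],
  [0.3, -0.3, -3, -0.4, 0],
  [0.3, 0, 0, 0, 0],
])

```text
t: 8.43
eef_pos: [0.4654, 0.1175, 0.1314]
tool_rot: [2.325, 2.112, -0.0]
force: [2.6, -0.5, 2.1]
width: 0.0499
grip_force: 14.0
```

```bash
python3 look.py d;python3 tilt.py d .14 .468
```

```text
8.4333 [0.4654 0.1175 0.1314] [ 2.6 -0.5  2.1] 14.000873118638992 0.04988951045206545
0.015 66 x 0.443 0.4918 y med 0.1465
0.032 68 x 0.4436 0.4924 y med 0.1474
0.049 75 x 0.4419 0.4918 y med 0.149
0.066 73 x 0.443 0.4923 y med 0.1493
0.083 76 x 0.4435 0.4924 y med 0.1504
normal [ 0.592  0.804 -0.055] tilt deg -3.2 yaw -36.4 [0.4756 0.1419 0.0581]
```

>>> servo_tool([
  [0.3, -0.3, -2.5, -0.4, 0],
  [0.3, -0.2, -2.5, -0.4, 0],
  [0.3, -0.2, -2.5, -0.4, 0],
  [0.3, 0, 0, 0, 0],
  [0.3, 0, 0, 0, 0],
])

```text
t: 8.95
eef_pos: [0.4644, 0.1104, 0.13]
tool_rot: [-2.325, -2.112, 0.001]
force: [2.6, -0.4, -1.6]
width: 0.0497
grip_force: 14.0
```

```bash
python3 look.py e;python3 tilt.py e .14 .468
```

```text
8.95 [0.4644 0.1104 0.13  ] [ 2.6 -0.4 -1.6] 14.000863283872604 0.04971143422135977
0.015 77 x 0.4431 0.4935 y med 0.145
0.032 71 x 0.4411 0.4927 y med 0.1461
0.049 80 x 0.4441 0.491 y med 0.1459
0.066 72 x 0.4419 0.492 y med 0.1457
0.083 80 x 0.442 0.4917 y med 0.1462
normal [ 0.6   0.8  -0.01] tilt deg -0.6 yaw -36.8 [0.4751 0.1392 0.0579]
```

>>> servo_tool([
  [0.75, 0, 0, 0, 0],
  [0.75, 0, 0, 0, 0],
  [0.75, 0, 0, 0, 0],
  [0.75, 0, 0, 0, 0],
  [0.75, 0.5, 5, 0, 0],
  [0.75, 0.5, 5, 0, 0],
  [0.75, 0.5, 5, 0, 0],
  [0.75, 0.5, 6, 0, 0],
  [0.75, 0, 0, 0, 0],
])

```text
t: 9.8
eef_pos: [0.4667, 0.1329, 0.1303]
tool_rot: [-2.324, -2.114, -0.0]
force: [-0.2, -0.2, -0.2]
width: 0.0694
grip_force: 0.0
```

```bash
python3 look.py f 200,80;python3 tilt.py f .14 .468; python3 arc.py 149 25 2 40 0 90
```

```text
9.8 [0.4667 0.1329 0.1303] [-0.2 -0.2 -0.2] 0.0 0.06943710262012463
0.015 76 x 0.4425 0.494 y med 0.1453
0.032 71 x 0.4416 0.4911 y med 0.1459
0.049 80 x 0.4422 0.4916 y med 0.1457
0.066 72 x 0.443 0.4911 y med 0.1458
0.083 76 x 0.4426 0.4923 y med 0.1459
normal [ 0.566  0.824 -0.033] tilt deg -1.9 yaw -34.5 [0.4747 0.1396 0.0576]
[[-0.6, -5.8, 0.9], [-0.5, -5.9, 0.6], [-0.6, -5.9, 0.4], [-0.6, -5.9, 0.2], [-0.5, -5.9, -0.1], [-0.6, -5.9, -0.3], [-0.6, -5.9, -0.5], [-0.5, -5.8, -0.8], [-0.6, -5.9, -1.0], [-0.5, -5.8, -1.2], [-0.6, -5.7, -1.4], [-0.5, -5.6, -1.7], [-0.6, -5.6, -1.9], [-0.5, -5.6, -2.1], [-0.5, -5.4, -2.3], [-0.5, -5.3, -2.6], [-0.5, -5.3, -2.7], [-0.5, -5.1, -3.0], [-0.5, -5.0, -3.1], [-0.5, -4.9, -3.4], [-0.4, -4.7, -3.5], [-0.5, -4.6, -3.7], [-0.4, -4.5, -3.9], [-0.4, -4.2, -4.1], [-0.4, -4.2, -4.2], [-0.4, -3.9, -4.4], [-0.3, -3.8, -4.6], [-0.4, -3.6, -4.7], [-0.3, -3.5, -4.8], [-0.3, -3.2, -5.0], [-0.3, -3.0, -5.1], [-0.3, -2.9, -5.2], [-0.2, -2.6, -5.3], [-0.3, -2.4, -5.4], [-0.2, -2.2, -5.5], [-0.2, -2.0, -5.6], [-0.1, -1.7, -5.7], [-0.2, -1.6, -5.7], [-0.1, -1.3, -5.8], [-0.1, -1.1, -5.8]] [ -16.6 -173.2 -124. ]
```

View pics/f_c.png

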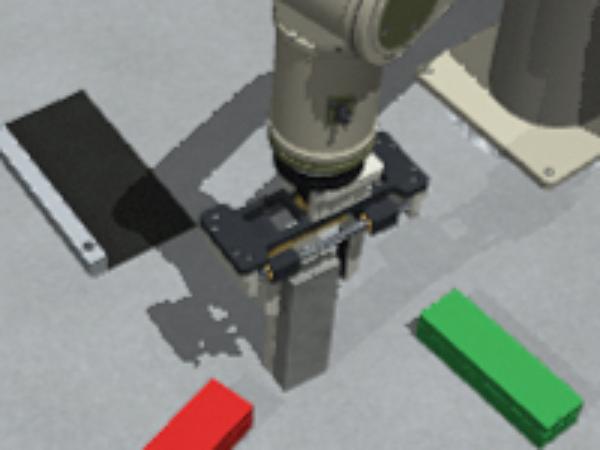

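The stone stands freely upright on its end, grey face at (305,320), with the open fingers around its top. I close and lower it towards the station.

>>> servo_tool([
  [0.3, 0, 0, 0, 0],
  [0.3, 0, 0, 0, 0],
  [0.3, 0, 0, 0, 0],
  [0.3, 0, 0, 0, 0],
  [0.3, 0, 0, 0, 0],
  [0.3, -0.6, -5.8, 0.9, 0],
  [0.3, -0.5, -5.9, 0.6, 0],
  [0.3, -0.6, -5.9, 0.4, 0],
  [0.3, -0.6, -5.9, 0.2, 0],
  [0.3, -0.5, -5.9, -0.1, 0],
  [0.3, -0.6, -5.9, -0.3, 0],
  [0.3, -0.6, -5.9, -0.5, 0],
  [0.3, -0.5, -5.8, -0.8, 0],
], newtons=12)

```text
t: 10.98
eef_pos: [0.4621, 0.084, 0.1308]
tool_rot: [2.325, 2.112, -0.0]
force: [-0.9, 1.0, -0.0]
width: 0.0499
grip_force: 12.0
```

```bash
python3 look.py g;python3 tilt.py g .12 .462
```

```text
10.9833 [0.4621 0.084  0.1308] [-0.9  1.  -0. ] 12.000204920768738 0.049870613419241414
0.015 99 x 0.4395 0.4903 y med 0.1409
0.032 105 x 0.4419 0.4907 y med 0.1356
0.049 103 x 0.4393 0.4901 y med 0.1309
0.066 105 x 0.4403 0.4909 y med 0.1248
0.083 111 x 0.4395 0.4902 y med 0.1197
normal [0.506 0.813 0.288] tilt deg 16.8 yaw -31.9 [0.4709 0.1251 0.058 ]
```

>>> servo_tool([
  [0.3, -0.6, -5.9, -1.0, 0],
  [0.3, -0.5, -5.8, -1.2, 0],
  [0.3, -0.6, -5.7, -1.4, 0],
  [0.3, -0.5, -5.6, -1.7, 0],
  [0.3, -0.6, -5.6, -1.9, 0],
  [0.3, -0.5, -5.6, -2.1, 0],
  [0.3, -0.5, -5.4, -2.3, 0],
  [0.3, -0.5, -5.3, -2.6, 0],
  [0.3, -0.5, -5.3, -2.7, 0],
  [0.3, -0.5, -5.1, -3.0, 0],
  [0.3, -0.5, -5.0, -3.1, 0],
  [0.3, -0.5, -4.9, -3.4, 0],
])

```text
t: 12.08
eef_pos: [0.4558, 0.0188, 0.104]
tool_rot: [2.325, 2.112, -0.0]
force: [0.6, -2.1, 2.9]
width: 0.0502
grip_force: 12.0
```

>>> servo_tool([
  [0.3, -0.4, -4.7, -3.5, 0],
  [0.3, -0.5, -4.6, -3.7, 0],
  [0.3, -0.4, -4.5, -3.9, 0],
  [0.3, -0.4, -4.2, -4.1, 0],
  [0.3, -0.4, -4.2, -4.2, 0],
  [0.3, -0.4, -3.9, -4.4, 0],
  [0.3, -0.3, -3.8, -4.6, 0],
  [0.3, -0.4, -3.6, -4.7, 0],
  [0.3, -0.3, -3.5, -4.8, 0],
  [0.3, -0.3, -3.2, -5.0, 0],
])

```text
t: 12.92
eef_pos: [0.4519, -0.0211, 0.0608]
tool_rot: [-2.325, -2.113, 0.0]
force: [-0.4, -3.5, -0.6]
width: 0.0497
grip_force: 12.0
```

>>> servo_tool([
  [0.3, -0.3, -3.0, -5.1, 0],
  [0.3, -0.3, -2.9, -5.2, 0],
  [0.3, -0.2, -2.6, -5.3, 0],
  [0.3, -0.3, -2.4, -5.4, 0],
  [0.3, -0.2, -2.2, -5.5, 0],
  [0.3, -0.2, -2.0, -5.6, 0],
  [0.3, -0.1, -1.7, -5.7, 0],
])

```text
t: 13.5
eef_pos: [0.4503, -0.0377, 0.023]
tool_rot: [-2.325, -2.113, 0.0]
force: [-0.1, -2.3, -0.4]
width: 0.0501
grip_force: 12.0
```

```bash
python3 look.py i; cat > slope.py <<'E'
from h import *
import sys
n,cx,lo,hi=sys.argv[1],*map(float,sys.argv[2:])
for cam in("scene","top"):
    W=np.load(f"{n}_{cam}.npy").reshape(-1,3)
    for y in np.arange(lo,hi,.015):
        Q=W[(abs(W[:,0]-cx)<.012)&(abs(W[:,1]-y)<.0075)&(W[:,2]<.06)]
        print(cam,y.round(3),len(Q),(np.percentile(Q[:,2],[50,90])*1000).round(0) if len(Q) else '')
E
python3 slope.py i .455 -.06 .13
```

```text
13.5 [ 0.4503 -0.0377  0.023 ] [-0.1 -2.3 -0.4] 11.999922394752502 0.050105760799287406
scene -0.06 0 
scene -0.045 4 [-5. -1.]
scene -0.03 9 [58. 59.]
scene -0.015 17 [59. 60.]
scene 0.0 30 [57. 59.]
scene 0.015 33 [55. 59.]
scene 0.03 38 [52. 56.]
scene 0.045 39 [50. 54.]
scene 0.06 36 [48. 50.]
scene 0.075 35 [46. 51.]
scene 0.09 40 [43. 47.]
scene 0.105 71 [36. 43.]
scene 0.12 51 [ 2. 40.]
top -0.06 0 
top -0.045 0 
top -0.03 0 
top -0.015 0 
top 0.0 8 [56. 58.]
top 0.015 0 
top 0.03 24 [52. 55.]
top 0.045 44 [50. 53.]
top 0.06 54 [49. 52.]
top 0.075 45 [45. 49.]
top 0.09 53 [43. 47.]
top 0.105 41 [41. 44.]
top 0.12 38 [ 1. 41.]
```

>>> servo_tool([
  [0.3, -0.1, -0.9, -5, 0],
  [0.3, -0.1, -0.7, -5, 0],
  [0.3, 0, -0.5, -4, 0],
  [0.3, 0, -0.3, -3, 0],
  [0.3, 0, -0.2, -3, 0],
  [0.3, 0, 0, 0, 0],
])

```text
t: 14.1
eef_pos: [0.4499, -0.04, 0.003]
tool_rot: [-2.325, -2.112, 0.0]
force: [0.8, -1.2, -3.6]
width: 0.0499
grip_force: 12.0
```

```bash
python3 look.py j; python3 slope.py j .455 -.03 .13
```

```text
14.1 [ 0.4499 -0.04    0.003 ] [ 0.8 -1.2 -3.6] 12.000129371881485 0.04987826624310003
scene -0.03 32 [43. 46.]
scene -0.015 29 [43. 45.]
scene 0.0 31 [41. 44.]
scene 0.015 31 [42. 44.]
scene 0.03 35 [41. 44.]
scene 0.045 32 [41. 44.]
scene 0.06 35 [41. 44.]
scene 0.075 32 [40. 43.]
scene 0.09 34 [40. 42.]
scene 0.105 84 [32. 41.]
scene 0.12 40 [ 0. 16.]
top -0.03 0 
top -0.015 0 
top 0.0 9 [42. 44.]
top 0.015 0 
top 0.03 36 [42. 44.]
top 0.045 45 [42. 44.]
top 0.06 52 [41. 44.]
top 0.075 42 [41. 44.]
top 0.09 49 [41. 43.]
top 0.105 40 [40. 43.]
top 0.12 43 [0. 3.]
```

>>> servo_tool([
  [0.3, 0, 0, -1.5, 0],
  [0.3, 0, 0, -1, 0],
  [0.3, 0, 0, 0, 0],
  [0.8, 0, 0, 0, 0],
  [0.8, 0, 0, 0, 0],
  [0.8, 0, 0, 0, 0],
  [0.8, 0, 0, 0, 0],
  [0.8, 0, 0, 20, 0],
  [0.8, 0, 0, 30, 0],
  [0.8, 0, 0, 30, 0],
  [0.8, 1.2, 13, 30, 0],
  [0.8, 2.5, 27, 20, 0],
  [0.8, 2.5, 27, 0, 0],
  [0.8, 2.5, 27, 0, 0],
  [0.8, 2.5, 25, 0, 0],
  [0.8, 1.2, 11, 0, 0],
])

```text
t: 15.53
eef_pos: [0.4628, 0.0925, 0.1316]
tool_rot: [-2.323, -2.114, -0.002]
force: [0.4, -0.4, 0.8]
width: 0.0744
grip_force: 0.0
```

```bash
python3 look.py k 200,110; cat > st.py <<'E'
from h import *
import sys
n,cx,cy=sys.argv[1],*map(float,sys.argv[2:4])
for cam in("scene","top"):
    W=np.load(f"{n}_{cam}.npy").reshape(-1,3); 
    P=W[(abs(W[:,0]-cx)<.06)&(abs(W[:,1]-cy)<.12)&(W[:,2]>.033)&(W[:,2]<.048)]
    r=cv2.minAreaRect((P[:,:2]*1000).astype(np.float32)); print(cam,len(P),r,cv2.boxPoints(r).round(0).tolist(),np.median(P[:,2]))
E
python3 st.py k .456 .025
```

```text
15.5333 [0.4628 0.0925 0.1316] [ 0.4 -0.4  0.8] 0.0 0.07443322392690296
scene 549 ((454.91876220703125, 24.864479064941406), (175.88282775878906, 52.82841110229492), 84.89956665039062) [[421.0, -60.0], [473.0, -65.0], [489.0, 110.0], [436.0, 115.0]] 0.03930009031614506
top 569 ((454.0188903808594, 3.7121429443359375), (125.26457977294922, 50.15999984741211), 84.70896911621094) [[423.0, -56.0], [473.0, -61.0], [485.0, 64.0], [435.0, 68.0]] 0.040227689028767014
```

View pics/k_c.png

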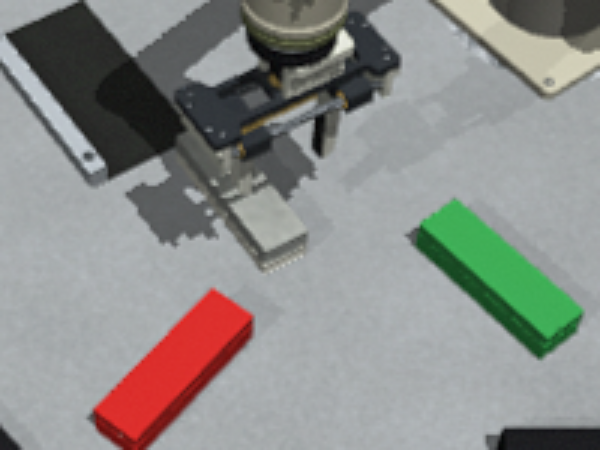

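Stone lies flat, grey side up, its near end at (280,240); centre about (455,25). I grip its +y end.

>>> servo_tool([
  [0.8, -0.5, -2, -20, 0],
  [0.8, 0, 0, -25, 0],
  [0.8, 0, 0, -25, 0],
  [0.8, 0, 0, -25, 0],
  [0.8, 0, 0, -18, 0],
  [0.8, 0, 0, -9, 0],
  [0.8, 0, 0, -4, 0],
  [0.8, 0, 0, 0, 0],
  [0.3, 0, 0, 0, 0],
  [0.3, 0, 0, 0, 0],
  [0.3, 0, 0, 0, 0],
  [0.3, 0, 0, 0, 0],
  [0.3, 0, 0, 0, 0],
  [0.3, 0, 0, 0, 0],
], newtons=14)

```text
t: 16.8
eef_pos: [0.4628, 0.088, 0.006]
tool_rot: [2.324, 2.112, 0.002]
force: [-2.1, 0.3, 5.1]
width: 0.05
grip_force: 14.0
```

```bash
python3 arc.py 150 25 1 40 0 90
```

```text
[[-0.1, -1.1, 5.9], [-0.1, -1.3, 5.8], [-0.2, -1.6, 5.8], [-0.1, -1.7, 5.7], [-0.2, -2.0, 5.6], [-0.3, -2.2, 5.5], [-0.2, -2.5, 5.5], [-0.2, -2.6, 5.3], [-0.3, -2.8, 5.3], [-0.3, -3.1, 5.1], [-0.3, -3.2, 5.0], [-0.3, -3.5, 4.9], [-0.4, -3.6, 4.7], [-0.4, -3.8, 4.6], [-0.3, -4.0, 4.4], [-0.4, -4.1, 4.3], [-0.5, -4.4, 4.1], [-0.4, -4.4, 3.9], [-0.4, -4.7, 3.8], [-0.5, -4.7, 3.5], [-0.5, -4.9, 3.4], [-0.4, -5.1, 3.2], [-0.5, -5.1, 3.0], [-0.5, -5.3, 2.7], [-0.6, -5.3, 2.6], [-0.5, -5.5, 2.4], [-0.5, -5.6, 2.1], [-0.5, -5.6, 1.9], [-0.6, -5.7, 1.7], [-0.5, -5.8, 1.4], [-0.6, -5.8, 1.3], [-0.6, -5.8, 1.0], [-0.5, -5.9, 0.8], [-0.6, -6.0, 0.5], [-0.6, -5.9, 0.3], [-0.5, -5.9, 0.1], [-0.6, -6.0, -0.2], [-0.6, -5.9, -0.4], [-0.5, -5.9, -0.6], [-0.6, -5.9, -0.9]] [ -16.7 -174.2  125. ]
```

>>> servo_tool([
  [0.3, -0.1, -1.1, 5.9, 0],
  [0.3, -0.1, -1.3, 5.8, 0],
  [0.3, -0.2, -1.6, 5.8, 0],
  [0.3, -0.1, -1.7, 5.7, 0],
  [0.3, -0.2, -2.0, 5.6, 0],
  [0.3, -0.3, -2.2, 5.5, 0],
  [0.3, -0.2, -2.5, 5.5, 0],
  [0.3, -0.2, -2.6, 5.3, 0],
  [0.3, -0.3, -2.8, 5.3, 0],
  [0.3, -0.3, -3.1, 5.1, 0],
  [0.3, -0.3, -3.2, 5.0, 0],
  [0.3, -0.3, -3.5, 4.9, 0],
  [0.3, -0.4, -3.6, 4.7, 0],
  [0.3, -0.4, -3.8, 4.6, 0],
  [0.3, -0.3, -4.0, 4.4, 0],
  [0.3, -0.4, -4.1, 4.3, 0],
])

```text
t: 18.13
eef_pos: [0.458, 0.0444, 0.089]
tool_rot: [-2.325, -2.113, 0.0]
force: [-0.3, -0.1, -4.7]
width: 0.0503
grip_force: 14.0
```

>>> servo_tool([
  [0.3, -0.5, -4.4, 4.1, 0],
  [0.3, -0.4, -4.4, 3.9, 0],
  [0.3, -0.4, -4.7, 3.8, 0],
  [0.3, -0.5, -4.7, 3.5, 0],
  [0.3, -0.5, -4.9, 3.4, 0],
  [0.3, -0.4, -5.1, 3.2, 0],
  [0.3, -0.5, -5.1, 3.0, 0],
  [0.3, -0.5, -5.3, 2.7, 0],
  [0.3, -0.6, -5.3, 2.6, 0],
  [0.3, -0.5, -5.5, 2.4, 0],
  [0.3, -0.5, -5.6, 2.1, 0],
  [0.3, -0.5, -5.6, 1.9, 0],
  [0.3, -0.6, -5.7, 1.7, 0],
])

```text
t: 19.22
eef_pos: [0.4516, -0.0221, 0.1271]
tool_rot: [-2.325, -2.113, 0.0]
force: [-2.1, 1.0, -2.9]
width: 0.0498
grip_force: 14.0
```

>>> servo_tool([
  [0.3, -0.5, -5.8, 1.4, 0],
  [0.3, -0.6, -5.8, 1.3, 0],
  [0.3, -0.6, -5.8, 1.0, 0],
  [0.3, -0.5, -5.9, 0.8, 0],
  [0.3, -0.6, -6.0, 0.5, 0],
  [0.3, -0.6, -5.9, 0.3, 0],
  [0.3, -0.5, -5.9, 0.1, 0],
  [0.3, -0.6, -6.0, -0.2, 0],
  [0.3, -0.4, -4.0, -0.4, 0],
  [0.3, 0, 0, 0, 0],
])

```text
t: 20.05
eef_pos: [0.4468, -0.0737, 0.1318]
tool_rot: [2.325, 2.111, -0.001]
force: [-2.9, -0.5, 2.8]
width: 0.0496
grip_force: 14.0
```

```bash
python3 look.py l;python3 tilt.py l -.065 .447
```

```text
20.05 [ 0.4468 -0.0737  0.1318] [-2.9 -0.5  2.8] 14.000851660966873 0.049569602280367546
0.015 62 x 0.4229 0.4722 y med -0.0574
0.032 58 x 0.422 0.4718 y med -0.0555
0.049 68 x 0.4222 0.4737 y med -0.0525
0.066 63 x 0.4223 0.4722 y med -0.0505
0.083 70 x 0.4236 0.4716 y med -0.0474
normal [ 0.561  0.815 -0.148] tilt deg -8.5 yaw -34.5 [ 0.4547 -0.0587  0.059 ]
```

>>> servo_tool([
  [0.3, -0.4, -3.5, -0.3, 0],
  [0.3, -0.3, -3.5, -0.3, 0],
  [0.3, -0.3, -3.5, -0.3, 0],
  [0.3, -0.3, -3, -0.4, 0],
  [0.3, -0.3, -3, -0.4, 0],
  [0.3, 0, 0, 0, 0],
])

```text
t: 20.65
eef_pos: [0.4451, -0.0896, 0.1298]
tool_rot: [2.325, 2.112, -0.0]
force: [-1.6, 0.2, -0.1]
width: 0.0499
grip_force: 14.0
```

```bash
python3 look.py m;python3 tilt.py m -.065 .447
```

```text
20.65 [ 0.4451 -0.0896  0.1298] [-1.6  0.2 -0.1] 13.999710828065872 0.049936969119348217
0.015 66 x 0.4205 0.4711 y med -0.0594
0.032 70 x 0.4215 0.472 y med -0.0588
0.049 65 x 0.4234 0.4712 y med -0.0585
0.066 73 x 0.4225 0.4718 y med -0.0572
0.083 76 x 0.4197 0.4727 y med -0.0566
normal [ 0.507  0.86  -0.052] tilt deg -3.0 yaw -30.5 [ 0.453  -0.0632  0.0587]
```

>>> servo_tool([
  [0.3, -0.2, -2, -0.3, 0],
  [0.3, -0.2, -2, -0.3, 0],
  [0.3, -0.2, -2, -0.3, 0],
  [0.3, 0, 0, 0, 0],
  [0.3, 0, 0, 0, 0],
])

```text
t: 21.17
eef_pos: [0.4444, -0.0952, 0.1288]
tool_rot: [-2.325, -2.112, 0.0]
force: [-0.5, 0.3, -3.5]
width: 0.0498
grip_force: 14.0
```

```bash
python3 look.py n;python3 tilt.py n -.065 .447
```

```text
21.1667 [ 0.4444 -0.0952  0.1288] [-0.5  0.3 -3.5] 13.999369740486145 0.04984678577090473
0.015 69 x 0.4194 0.4719 y med -0.0605
0.032 73 x 0.4205 0.4715 y med -0.06
0.049 74 x 0.4202 0.4704 y med -0.0603
0.066 78 x 0.4222 0.4728 y med -0.0604
0.083 86 x 0.423 0.4722 y med -0.0606
normal [0.535 0.845 0.003] tilt deg 0.2 yaw -32.4 [ 0.4526 -0.0657  0.059 ]
```

>>> servo_tool([
  [0.75, 0, 0, 0, 0],
  [0.75, 0, 0, 0, 0],
  [0.75, 0, 0, 0, 0],
  [0.75, 0, 0, 0, 0],
  [0.75, 0.5, 5, 0, 0],
  [0.75, 0.5, 5, 0, 0],
  [0.75, 0.5, 5, 0, 0],
  [0.75, 0.5, 6, 0, 0],
  [0.75, 0, 0, 0, 0],
])

```text
t: 22.02
eef_pos: [0.4466, -0.0729, 0.129]
tool_rot: [-2.324, -2.114, -0.0]
force: [-0.1, 0.6, 0.1]
width: 0.0699
grip_force: 0.0
```

```bash
python3 look.py o;python3 tilt.py o -.065 .447
```

```text
22.0167 [ 0.4466 -0.0729  0.129 ] [-0.1  0.6  0.1] 0.0 0.0699159560322906
0.015 67 x 0.4211 0.4715 y med -0.0606
0.032 74 x 0.4222 0.4706 y med -0.0607
0.049 82 x 0.4197 0.4732 y med -0.0604
0.066 75 x 0.4197 0.4723 y med -0.0608
0.083 77 x 0.4199 0.4719 y med -0.0606
normal [ 0.507  0.862 -0.005] tilt deg -0.3 yaw -30.5 [ 0.4519 -0.0657  0.0583]
```

It stands freely on its other end. I grip it and lower it the right way up.

>>> servo_tool([
  [0.3, 0, 0, 0, 0],
  [0.3, 0, 0, 0, 0],
  [0.3, 0, 0, 0, 0],
  [0.3, 0, 0, 0, 0],
  [0.3, 0, 0, 0, 0],
  [0.3, -0.6, -5.8, 0.9, 0],
  [0.3, -0.5, -5.9, 0.6, 0],
  [0.3, -0.6, -5.9, 0.4, 0],
  [0.3, -0.6, -5.9, 0.2, 0],
  [0.3, -0.5, -5.9, -0.1, 0],
  [0.3, -0.6, -5.9, -0.3, 0],
  [0.3, -0.6, -5.9, -0.5, 0],
  [0.3, -0.5, -5.8, -0.8, 0],
], newtons=12)

```text
t: 23.2
eef_pos: [0.4419, -0.1219, 0.1295]
tool_rot: [2.325, 2.112, -0.0]
force: [-0.9, 1.0, 0.7]
width: 0.0501
grip_force: 12.0
```

```bash
python3 look.py p;python3 tilt.py p -.085 .442
```

```text
23.2 [ 0.4419 -0.1219  0.1295] [-0.9  1.   0.7] 12.000237554311752 0.050059208053278424
0.015 88 x 0.4186 0.4717 y med -0.0662
0.032 94 x 0.4185 0.4698 y med -0.0709
0.049 100 x 0.4186 0.471 y med -0.0766
0.066 95 x 0.419 0.4699 y med -0.0813
0.083 99 x 0.4186 0.4701 y med -0.0861
normal [0.445 0.839 0.314] tilt deg 18.3 yaw -27.9 [ 0.4496 -0.0806  0.0584]
```

>>> servo_tool([
  [0.3, -0.6, -5.9, -1.0, 0],
  [0.3, -0.5, -5.8, -1.2, 0],
  [0.3, -0.6, -5.7, -1.4, 0],
  [0.3, -0.5, -5.6, -1.7, 0],
  [0.3, -0.6, -5.6, -1.9, 0],
  [0.3, -0.5, -5.6, -2.1, 0],
  [0.3, -0.5, -5.4, -2.3, 0],
  [0.3, -0.5, -5.3, -2.6, 0],
  [0.3, -0.5, -5.3, -2.7, 0],
  [0.3, -0.5, -5.1, -3.0, 0],
  [0.3, -0.5, -5.0, -3.1, 0],
  [0.3, -0.5, -4.9, -3.4, 0],
])

```text
t: 24.3
eef_pos: [0.4357, -0.187, 0.1028]
tool_rot: [2.325, 2.112, -0.0]
force: [0.0, -1.9, 2.1]
width: 0.0499
grip_force: 12.0
```

>>> servo_tool([
  [0.3, -0.4, -4.7, -3.5, 0],
  [0.3, -0.5, -4.6, -3.7, 0],
  [0.3, -0.4, -4.5, -3.9, 0],
  [0.3, -0.4, -4.2, -4.1, 0],
  [0.3, -0.4, -4.2, -4.2, 0],
  [0.3, -0.4, -3.9, -4.4, 0],
  [0.3, -0.3, -3.8, -4.6, 0],
  [0.3, -0.4, -3.6, -4.7, 0],
  [0.3, -0.3, -3.5, -4.8, 0],
  [0.3, -0.3, -3.2, -5.0, 0],
])

```text
t: 25.13
eef_pos: [0.4319, -0.2268, 0.0595]
tool_rot: [-2.325, -2.113, 0.0]
force: [0.3, -2.4, -0.1]
width: 0.0496
grip_force: 12.0
```

>>> servo_tool([
  [0.3, -0.3, -3.0, -5.1, 0],
  [0.3, -0.3, -2.9, -5.2, 0],
  [0.3, -0.2, -2.6, -5.3, 0],
  [0.3, -0.3, -2.4, -5.4, 0],
  [0.3, -0.2, -2.2, -5.5, 0],
  [0.3, -0.2, -2.0, -5.6, 0],
  [0.3, -0.1, -1.7, -5.7, 0],
  [0.3, -0.1, -0.9, -5, 0],
  [0.3, -0.1, -0.7, -5, 0],
  [0.3, 0, -0.5, -4, 0],
  [0.3, 0, 0, 0, 0],
])

```text
t: 26.05
eef_pos: [0.4296, -0.2449, 0.0072]
tool_rot: [-2.324, -2.111, 0.0]
force: [-0.4, -0.1, -4.6]
width: 0.0499
grip_force: 12.0
```

```bash
python3 look.py q; python3 slope.py q .435 -.25 -.06|grep scene
```

```text
26.05 [ 0.4296 -0.2449  0.0072] [-0.4 -0.1 -4.6] 12.000651061534882 0.04992889036277935
scene -0.25 22 [48. 50.]
scene -0.235 22 [47. 50.]
scene -0.22 23 [46. 49.]
scene -0.205 28 [45. 49.]
scene -0.19 30 [44. 48.]
scene -0.175 27 [44. 47.]
scene -0.16 21 [44. 47.]
scene -0.145 34 [43. 47.]
scene -0.13 25 [41. 45.]
scene -0.115 26 [41. 43.]
scene -0.1 79 [28. 41.]
scene -0.085 34 [ 1. 23.]
scene -0.07 26 [-1.  2.]
```

>>> servo_tool([
  [0.3, 0, -0.3, -2, 0],
  [0.3, 0, -0.2, -2, 0],
  [0.3, 0, -0.1, -1.5, 0],
  [0.3, 0, 0, -1, 0],
  [0.3, 0, 0, 0, 0],
  [0.8, 0, 0, 0, 0],
  [0.8, 0, 0, 0, 0],
  [0.8, 0, 0, 0, 0],
  [0.8, 0, 0, 0, 0],
  [0.8, 0, 0, 20, 0],
  [0.8, 0, 0, 30, 0],
  [0.8, 0, 0, 30, 0],
  [0.8, 0, 0, 30, 0],
])

```text
t: 27.23
eef_pos: [0.4298, -0.2457, 0.113]
tool_rot: [-2.325, -2.112, 0.0]
force: [0.3, -0.4, -0.0]
width: 0.0743
grip_force: 0.0
```

```bash
python3 look.py r; python3 st.py r .435 -.182
```

```text
27.2333 [ 0.4298 -0.2457  0.113 ] [ 0.3 -0.4 -0. ] 0.0 0.07429315675039215
scene 658 ((434.4449462890625, -181.05001831054688), (173.83033752441406, 53.80690002441406), 84.91015625) [[400.0, -265.0], [454.0, -270.0], [469.0, -97.0], [415.0, -92.0]] 0.039587529824609766
top 996 ((436.77996826171875, -174.98773193359375), (158.22430419921875, 50.8381233215332), 84.93553924560547) [[404.0, -252.0], [455.0, -256.0], [469.0, -98.0], [418.0, -94.0]] 0.03995984919784808
```

>>> servo_tool([
  [1, -4, 4, 0, -6.3],
  [1, -4, 4, 0, -6.3],
  [1, -4, 4, 0, -6.3],
  [1, -4, 4, 0, -6.3],
  [1, -4, 4, 0, -6.3],
  [1, -4, 4, 0, -6.3],
  [1, -4, 5, 0, -6.3],
  [1, -4, 5, 0, -6.3],
  [1, -4, 5, 0, -6.3],
  [1, -4, 5, 0, -6.3],
  [1, -4, 5, 0, -6.3],
  [1, -4, 5, 0, -6.3],
  [1, -4, 5, 0, -6.3],
  [1, -4, 4, 0, -6.2],
  [1, -4, 0, 0, 0],
  [1, 0, 0, 0, 0],
])

```text
t: 28.67
eef_pos: [0.3695, -0.1828, 0.1114]
tool_rot: [-3.14, 0.092, 0.001]
force: [0.8, 0.7, 0.7]
width: 0.0932
grip_force: 0.0
```

>>> servo_tool([
  [1, 0, 0, -20, 0],
  [1, 0, 0, -20, 0],
  [1, 0, 0, -20, 0],
  [1, 0, 0, -20, 0],
  [1, 0, 0, -14, 0],
  [1, 0, 0, -6, 0],
  [1, 0, 0, 0, 0],
])

```text
t: 29.25
eef_pos: [0.3689, -0.1824, 0.0102]
tool_rot: [-3.138, 0.094, 0.004]
force: [-1.0, 0.0, -1.0]
width: 0.0933
grip_force: 0.0
```

```bash
python3 look.py s 190,80; python3 st.py s .435 -.182; python3 -c "
import numpy as np
W=np.load('r_scene.npy').reshape(-1,3)"
```

```text
29.25 [ 0.3689 -0.1824  0.0102] [-1.  0. -1.] 0.0 0.09327097959192403
scene 667 ((417.3573303222656, -179.86285400390625), (174.65762329101562, 89.0714340209961), 86.38327026367188) [[367.0, -264.0], [456.0, -270.0], [467.0, -96.0], [378.0, -90.0]] 0.039637976698320365
top 604 ((439.3188171386719, -147.6468963623047), (103.51851654052734, 50.210845947265625), 84.68666076660156) [[410.0, -197.0], [460.0, -202.0], [469.0, -98.0], [419.0, -94.0]] 0.04009316902714642
```

View pics/s_c.png

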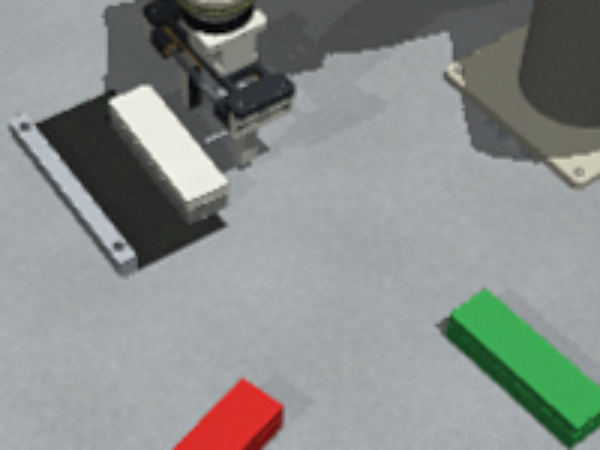

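The stone lies white side up at about (170,150), parallel to the bar at (75,190), and both fingers are behind it on the robot side. I push.

>>> servo_tool([
  [1, 8, -0.5, 0, 0],
  [1, 7, -0.4, 0, 0],
  [1, 5, -0.3, 0, 0],
  [1, 4, -0.3, 0, 0],
  [1, 4, -0.2, 0, 0],
  [1, 5, -0.3, 0, 0],
  [1, 5, -0.3, 0, 0],
  [1, 5, -0.3, 0, 0],
  [1, 5, -0.3, 0, 0],
  [1, 5, -0.3, 0, 0],
  [1, 5, -0.3, 0, 0],
  [1, 5, -0.3, 0, 0],
  [1, 5, -0.3, 0, 0],
  [1, 5, -0.3, 0, 0],
  [1, 5, -0.3, 0, 0],
  [1, 4, -0.3, 0, 0],
  [1, 4, -0.3, 0, 0],
  [1, 3, -0.2, 0, 0],
  [1, 2, -0.1, 0, 0],
])

```text
t: 30.93
eef_pos: [0.4603, -0.1884, 0.0115]
tool_rot: [-3.139, 0.098, 0.005]
force: [-9.6, -0.0, 7.8]
width: 0.093
grip_force: 4.3
```

```bash
python3 look.py u; cat > fl.py <<'E'
from h import *
import sys
n=sys.argv[1]
for cam in("scene","top"):
    W=np.load(f"{n}_{cam}.npy"); v=cv2.cvtColor(cv2.imread(f"pics/{n}_{cam}.png"),cv2.COLOR_BGR2HSV)
    m=((abs(W[...,0]-.49)<.08)&(abs(W[...,1]+.19)<.11)&(W[...,2]>.034)&(W[...,2]<.046)&(v[...,2]>150)&(v[...,1]<60)).astype(np.uint8)
    nn,l,s,_=cv2.connectedComponentsWithStats(m); k=1+np.argmax(s[1:,4])
    r=cv2.minAreaRect((W[l==k][:,:2]*1000).astype(np.float32)); print(cam,s[k,4],np.round(r[0]),np.round(r[1]),r[2],cv2.boxPoints(r).round(0).tolist())
E
python3 fl.py u
```

```text
30.9333 [ 0.4603 -0.1884  0.0115] [-9.6 -0.   7.8] 4.347343817353249 0.09303510444908236
scene 428 [ 493. -183.] [172.  54.] 86.59394836425781 [[461.0, -267.0], [515.0, -270.0], [525.0, -98.0], [471.0, -95.0]]
top 2 [ 519. -140.] [3. 0.] 93.75598907470703 [[519.0, -141.0], [519.0, -141.0], [519.0, -138.0], [519.0, -138.0]]
```

>>> servo_tool([
  [1, 3, -0.2, 0, 0],
  [1, 3, -0.2, 0, 0],
  [1, 3, -0.2, 0, 0],
  [1, 3, -0.2, 0, 0],
  [1, 2, -0.1, 0, 0],
  [1, 1, 0, 0, 0],
  [1, 1, 0, 0, 0],
])

```text
t: 31.62
eef_pos: [0.4763, -0.1892, 0.0114]
tool_rot: [-3.139, 0.098, 0.003]
force: [-5.5, 0.6, 2.6]
width: 0.0934
grip_force: 2.9
```

>>> servo_tool([
  [1, 1, 0, 0, 0],
  [1, 0.5, 0, 0, 0],
  [1, 0.5, 0, 0, 0],
])

```text
t: 31.87
eef_pos: [0.4784, -0.1893, 0.0113]
tool_rot: [-3.14, 0.098, 0.003]
force: [-5.6, 0.0, 2.4]
width: 0.0928
grip_force: 2.6
```

>>> servo_tool([
  [1, 1, 0, 0, 0],
  [1, 1, 0, 0, 0],
])

```text
t: 32.03
eef_pos: [0.4789, -0.1893, 0.0114]
tool_rot: [-3.139, 0.097, 0.008]
force: [-18.5, -0.3, 14.7]
width: 0.0927
grip_force: 9.6
```

>>> servo_tool([
  [1, 0.7, 0, 0, 0],
  [1, 0.7, 0, 0, 0],
])

```text
t: 32.2
eef_pos: [0.4788, -0.1892, 0.0113]
tool_rot: [-3.139, 0.097, 0.013]
force: [-26.2, 0.4, 20.4]
width: 0.0929
grip_force: 12.9
```

```bash
python3 look.py v;python3 fl.py v
```

```text
32.2 [ 0.4788 -0.1892  0.0113] [-26.2   0.4  20.4] 12.893667966127396 0.09287295564158608
scene 413 [ 511. -185.] [171.  51.] 85.99789428710938 [[479.0, -268.0], [531.0, -272.0], [543.0, -101.0], [491.0, -97.0]]Traceback (most recent call last):
  File "fl.py", line 7, in <module>
    nn,l,s,_=cv2.connectedComponentsWithStats(m); k=1+np.argmax(s[1:,4])
                                                      ~~~~~~~~~^^^^^^^^^
    return _wrapfunc(a, 'argmax', axis=axis, out=out, **kwds)
    return bound(*args, **kwds)
ValueError: attempt to get argmax of an empty sequence
```

>>> servo_tool([
  [1, -3, 0, 0, 0],
  [1, -8, 0, 0, 0],
  [1, -20, 0, 0, 0],
  [1, -25, 0, 0, 0],
  [1, -10, 0, 20, 0],
  [1, 0, 0, 30, 0],
  [1, 0, 0, 35, 0],
  [1, 0, 0, 35, 0],
  [1, 0, -25, 30, 0],
  [1, -10, -38, 20, 0],
  [1, -15, -38, 0, 0],
  [1, -20, -36, 0, 0],
  [1, -20, -36, 0, 0],
  [1, -20, -36, 0, 0],
  [1, -20, -36, 0, 0],
  [1, 0, -36, 0, 0],
  [1, 0, -36, 0, 0],
  [1, 0, 0, 0, 0],
])

```text
t: 33.8
eef_pos: [0.3103, -0.5093, 0.1787]
tool_rot: [3.139, -0.104, -0.001]
force: [0.5, 0.3, 0.3]
width: 0.093
grip_force: 0.0
```

```bash
python3 look.py w;python3 fl.py w; python3 - <<'E'
import cv2
im=cv2.imread("pics/w_top.png")[70:250,120:420]; cv2.imwrite("pics/w_c.png",cv2.resize(im,None,fx=2.6,fy=2.6,interpolation=cv2.INTER_CUBIC))
E
```

```text
33.8 [ 0.3103 -0.5093  0.1787] [0.5 0.3 0.3] 0.0 0.09299752109961745
scene 634 [ 512. -186.] [172.  52.] 87.06752014160156 [[481.0, -270.0], [533.0, -273.0], [542.0, -101.0], [490.0, -98.0]]Traceback (most recent call last):
  File "fl.py", line 7, in <module>
    nn,l,s,_=cv2.connectedComponentsWithStats(m); k=1+np.argmax(s[1:,4])
                                                      ~~~~~~~~~^^^^^^^^^
    return _wrapfunc(a, 'argmax', axis=axis, out=out, **kwds)
    return bound(*args, **kwds)
ValueError: attempt to get argmax of an empty sequence
```

View pics/w_c.png

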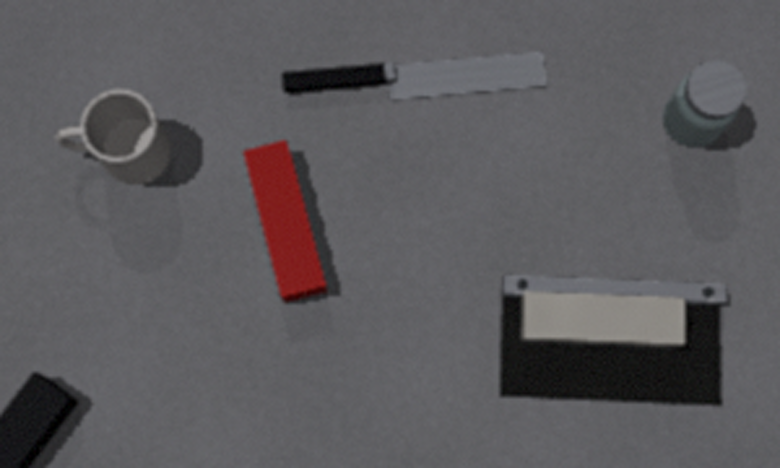

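The stone lies white side up at (605,320) with no gap to the bar at (615,288), and it stays inside both bar ends. The knife, mug, jar and look-alikes have not moved, and the arm is clear, so I hand in.

```bash
python3 -c "
from plant import robot; print(robot.finish_job())"
```

```text
the job is handed in; nothing more can be done
None
```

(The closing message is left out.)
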